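Load the meter rack in reverse order

ROBOT

A 6-joint arm with a two-finger parallel gripper is mounted at the origin on the work surface. World frame = base frame: x ahead of the robot, y to its left, z up, the work surface at z = 0. Lengths are in mm, angles in rad, forces in N, time in s.
With the tool pointing down it reaches from about 300 to 875 mm from the base axis. Payload 6.4 kg.
Tool frame: the origin (TCP) lies at the very end of the fingers, on their centre line; the grasp point (between the pads) lies 19 mm behind it (env.tcp_to_grasp is the distance from the TCP to the grasp point, in mm); z points along the fingers, y is the line along which they close (so a half turn about z gives the same grasp; the last joint's range is limited). The gripper opens to 88 mm and grips with 3 to 60 N. Pads are 18 mm wide; open, the fingers measure 123 mm over their backs; the gripper's body (75 mm by 187 mm) begins 45 mm behind the grasp point.
Start: joints at [-1.513, 0.181, 1.607, -0, 1.354, -0.206], TCP at [149.947, -555.119, 238.714] pointing down, gripper open.
Joint ranges: [-2.99, 2.99], [-0.89, 2.07], [0.3, 2.58], [-1.14, 4.28], [0, 2.63], [-3.12, 3.12]. Speed limits (rad/s): [2.57, 2.57, 3.01, 3.14, 3.14, 3.14].

INTERFACE

Orientations are given as a rotation vector (axis times angle).
In Python, from station import env gives the robot as it stands. Calls block until the motion is done:
- env.move_to(position, orientation): joint-space move of the TCP to a pose.
- env.move_straight(position, attitude=None, feed=150, threshold=None): straight line of the TCP; attitude=None keeps the orientation; feed is the mean speed in mm/s. With threshold (N) it stops when the force on the tool has changed by that much, and returns True; else False.
- env.goto_joints(angles): joint-space move.
- env.grip(opening, f_grip=None): finger opening in mm; f_grip is the grip in N (None keeps the last); returns when the fingers have stopped.
- env.wait(seconds).
- env.inverse_kinematics(position, orientation): joint angles nearest the present ones, or None.
- env.observe(): the state.
- env.snapshot(name): name is "side" or "top"; returns a dict with "frame" (384x512x3 uint8, red, green, blue), "fov_y" (degrees; the focal length in pixels is half the picture's height over the tangent of half this angle, whatever the lens; pixels are square), "cx", "cy" (the principal point, pixels), "T" (4x4, takes a point from camera to world coordinates). Camera axes: x right, y down, z forward; pixel columns grow to the right and rows downward; lengths in mm; the calibration is good to about 2 mm. A picture is of the moment at which its call begins. There is no depth.
A pose or a line that the arm cannot do raises env.MotionError and nothing moves.
- env.sign_off(): hands the job in; it is judged then, once.
The state is a dict: "time": time; "joints": joint angles; "dq": joint speeds; "effort": joint torques, N m; "tcp_pos": TCP position; "eef_rot": TCP orientation; "wrist_force": force on the tool from outside, world axes, zero at the start; "ft_torque": the same for the moment, N m; "width": finger opening in mm; "finger_force": force on a finger pad.
Only numpy, scipy, OpenCV 4.12 (cv2) and the standard library are available. Lean on these libraries where they do the work, as an engineer would, in place of code of your own. Each camera call takes 0.05 s, during which the arm holds its last target. There are 200 camera calls.

TASK

The four colour-capped sample bottles must be measured last to first: move them from the white rack into the empty steel rack in reverse order, so that the bottle now nearest the white rack's black end goes into the compartment farthest from the steel rack's black end, and so on along the row. Keep the bottles upright on the way, and leave each one standing on the floor of its own compartment.

Things in the scene. Friction and masses are not known exactly. Their poses are not given: they have to be found in the camera images.
- bottle_red_centre (a point): centre (half-way up) of the red-capped sample bottle: clear, upright, 30 mm in diameter, 84 mm high (straight side up to 60 mm, short neck, red cap of 30 mm diameter from 66 to 84 mm), white label with a red band, about 60 g. The point lies 42 mm above its underside; z is its axis. It starts on a compartment floor of the white rack
- bottle_yellow_centre (a point): centre (half-way up) of the yellow-capped sample bottle: clear, upright, 30 mm in diameter, 84 mm high (straight side up to 60 mm, short neck, yellow cap of 30 mm diameter from 66 to 84 mm), white label with a yellow band, about 60 g. The point lies 42 mm above its underside; z is its axis. It starts on a compartment floor of the white rack
- bottle_green_centre (a point): centre (half-way up) of the green-capped sample bottle: clear, upright, 30 mm in diameter, 84 mm high (straight side up to 60 mm, short neck, green cap of 30 mm diameter from 66 to 84 mm), white label with a green band, about 60 g. The point lies 42 mm above its underside; z is its axis. It starts on a compartment floor of the white rack
- bottle_blue_centre (a point): centre (half-way up) of the blue-capped sample bottle: clear, upright, 30 mm in diameter, 84 mm high (straight side up to 60 mm, short neck, blue cap of 30 mm diameter from 66 to 84 mm), white label with a blue band, about 60 g. The point lies 42 mm above its underside; z is its axis. It starts on a compartment floor of the white rack
- tag_red: flat red tag 22 x 36 x 5 mm (x, y, z), fixed on the ledge of the white rack beside the compartment in which the red-capped bottle stands at the start; it stays there. Origin at the centre of its underside, 10 mm above the table; axes parallel to those of the white rack; the compartment centre lies 47 mm along the tag's +x
- tag_yellow: flat yellow tag 22 x 36 x 5 mm (x, y, z), fixed on the ledge of the white rack beside the compartment in which the yellow-capped bottle stands at the start; it stays there. Origin at the centre of its underside, 10 mm above the table; axes parallel to those of the white rack; the compartment centre lies 47 mm along the tag's +x
- tag_green: flat green tag 22 x 36 x 5 mm (x, y, z), fixed on the ledge of the white rack beside the compartment in which the green-capped bottle stands at the start; it stays there. Origin at the centre of its underside, 10 mm above the table; axes parallel to those of the white rack; the compartment centre lies 47 mm along the tag's +x
- tag_blue: flat blue tag 22 x 36 x 5 mm (x, y, z), fixed on the ledge of the white rack beside the compartment in which the blue-capped bottle stands at the start; it stays there. Origin at the centre of its underside, 10 mm above the table; axes parallel to those of the white rack; the compartment centre lies 47 mm along the tag's +x
- white_rack: white plastic rack, full at the start, with a 10 mm high tag ledge on its -x side. Four compartments in a row, 56 x 56 mm inside, floor 4 mm thick, 4 mm walls up to 16 mm above the table. Fixed. Origin: middle of the row at table level; y along the row to the end with the black block (22 mm high, at y = 130 mm), z up. Compartment centres: x = 0, y = 90, 30, -30, -90 mm.
- steel_rack: steel rack, empty at the start, no ledge or tags; the bottles go here. Four compartments in a row, 56 x 56 mm inside, floor 4 mm thick, 4 mm walls up to 16 mm above the table. Fixed. Origin: middle of the row at table level; y along the row to the end with the black block (22 mm high, at y = 130 mm), z up. Compartment centres: x = 0, y = 90, 30, -30, -90 mm.

How it is judged:
By the outcome, as a careful person would: the job done as asked, in the order asked, and still so for the second after the job is handed in, with the robot touching nothing.
It also fails if it takes over 109 s, if anything falls off the work surface, if the arm or the gripper's body presses on something with over 40 N, if the wrist force passes 120 N, or if a joint passes its speed limit or range.

## Working session

There is one attempt and no reset: what is moved stays moved. The work goes in short steps, each a Python script; the robot and the scene stay as the last script left them, time stands still between calls to the robot, and variables do not carry over. Pictures are saved under pics/ and viewed, at most 14 in all, crops included, and the job is handed in when it is done.

```bash
mkdir -p pics
python3 - <<'E'
from station import env
import cv2,numpy as np
for n in("top","side"):
    s=env.snapshot(n); cv2.imwrite(f"pics/{n}0.png",s["frame"][:,:,::-1]); print(n,s["fov_y"],s["cx"],s["cy"],np.round(s["T"],3).tolist())
o=env.observe();print(o["time"],o["eef_rot"],o["wrist_force"])
E
```

```text
top 43.79631800745113 248.45172759166803 201.41850844180883 [[-0.015, -0.987, 0.161, 341.335], [-1.0, 0.015, 0.001, -17.901], [-0.004, -0.161, -0.987, 1188.397], [0.0, 0.0, 0.0, 1.0]]
side 50.30893687045789 255.12799459449707 193.80334572971685 [[-0.808, -0.397, 0.437, 145.808], [-0.59, 0.532, -0.608, 471.553], [0.009, -0.748, -0.663, 591.749], [0.0, 0.0, 0.0, 1.0]]
0.1 [-3.11279755e+00 -4.12965678e-01 -1.71296905e-04] [-0.30546452  0.39504209 -0.10267266]
```

View pics/top0.png

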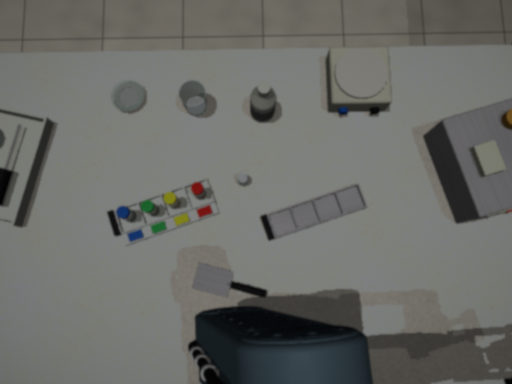

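View pics/side0.png

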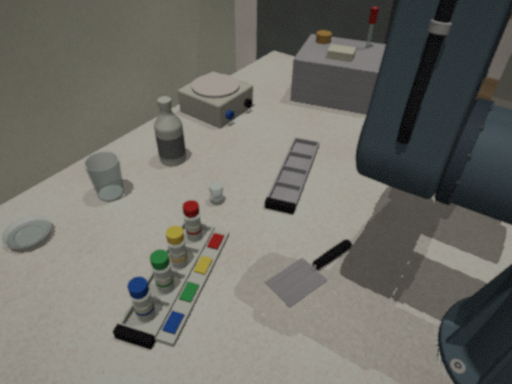

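The top view shows both racks. In the white rack, the black block is at (113,222), with bottles blue (124,213), green (148,207), yellow (170,200) and red (197,190) going away from it. In the steel rack, the block is at (267,227) and the row runs to (362,197). The side view shows the same colour order. Next I'll measure them.

```bash
cat > h.py <<'E'
from station import env
import cv2,numpy as np
HUE=dict(red=None,yellow=(20,35),green=(45,85),blue=(100,130))
def ray(s,uv,z):
    f=s["frame"].shape[0]/2/np.tan(np.radians(s["fov_y"]/2)); T=np.array(s["T"])
    d=T[:3,:3]@[(uv[0]-s["cx"])/f,(uv[1]-s["cy"])/f,1]; p=T[:3,3]
    return p+d*(z-p[2])/d[2]
def mask(fr,c):
    h=cv2.cvtColor(fr,cv2.COLOR_RGB2HSV); ok=(h[...,1]>120)&(h[...,2]>50); H=h[...,0]
    m=((H<8)|(H>172)) if c=="red" else (H>=HUE[c][0])&(H<=HUE[c][1])
    return (m&ok).astype(np.uint8)
def blobs(s,c,box,amin=15):
    x0,y0,x1,y1=box; m=np.zeros(s["frame"].shape[:2],np.uint8); m[y0:y1,x0:x1]=mask(s["frame"],c)[y0:y1,x0:x1]
    n,_,st,ce=cv2.connectedComponentsWithStats(m)
    return [(tuple(np.round(ce[i],1)),st[i,:5].tolist()) for i in range(1,n) if st[i,4]>=amin]
E
python3 - <<'E'
from h import *
t=env.snapshot("top");sd=env.snapshot("side")
for c in HUE:
    for n,s,b in(("top",t,(100,170,230,250)),("side",sd,(100,190,240,345))):
        for uv,st in blobs(s,c,b): print(c,n,uv,st,"z15",ray(s,uv,15)[:2].round(),"z88",ray(s,uv,88)[:2].round(),"z79",ray(s,uv,79)[:2].round())
g=cv2.cvtColor(t["frame"],cv2.COLOR_RGB2GRAY)[170:250,250:380]
print("grey",np.percentile(g,[2,10,20,30,50,80]))
cv2.imwrite("pics/crop.png",np.hstack([cv2.resize(t["frame"][165:255,100:230,::-1],None,fx=3,fy=3,interpolation=0),cv2.resize(t["frame"][165:255,250:380,::-1],None,fx=3,fy=3,interpolation=0)]))
for v in (30,):
    m=(g<v).astype(np.uint8);n,_,st,ce=cv2.connectedComponentsWithStats(m)
    print([(ce[i]+[250,170],st[i,4],ray(t,ce[i]+[250,170],22).round(1)) for i in range(1,n) if st[i,4]>20])
E
```

```text
red top (np.float64(196.8), np.float64(188.2)) [191, 183, 13, 12, 114] z15 [568. 113.] z88 [554. 104.] z79 [556. 105.]
red top (np.float64(204.1), np.float64(210.9)) [197, 206, 15, 11, 101] z15 [510.  94.] z88 [500.  87.] z79 [501.  88.]
red side (np.float64(190.4), np.float64(208.3)) [183, 201, 15, 16, 203] z15 [605.  58.] z88 [547. 110.] z79 [554. 104.]
red side (np.float64(193.6), np.float64(233.0)) [189, 231, 11, 4, 15] z15 [553. 105.] z88 [502. 151.] z79 [508. 146.]
red side (np.float64(215.2), np.float64(240.8)) [208, 234, 15, 15, 149] z15 [507.  96.] z88 [461. 143.] z79 [467. 137.]
yellow top (np.float64(169.5), np.float64(198.0)) [163, 192, 14, 13, 123] z15 [544. 181.] z88 [532. 168.] z79 [533. 170.]
yellow top (np.float64(181.2), np.float64(218.9)) [174, 214, 15, 11, 107] z15 [491. 151.] z88 [482. 140.] z79 [483. 142.]
yellow side (np.float64(174.6), np.float64(234.8)) [167, 227, 16, 17, 243] z15 [579. 130.] z88 [524. 173.] z79 [531. 168.]
yellow side (np.float64(179.2), np.float64(259.8)) [173, 257, 13, 5, 25] z15 [529. 169.] z88 [481. 207.] z79 [487. 202.]
yellow side (np.
[... 500 characters left out ...]
 np.float64(291.6)) [180, 283, 18, 18, 184] z15 [469. 209.] z88 [428. 242.] z79 [433. 238.]
blue top (np.float64(122.5), np.float64(212.0)) [117, 207, 12, 11, 113] z15 [511. 297.] z88 [500. 277.] z79 [502. 280.]
blue top (np.float64(135.0), np.float64(235.0)) [128, 230, 15, 11, 100] z15 [453. 264.] z88 [446. 247.] z79 [447. 249.]
blue side (np.float64(137.7), np.float64(287.2)) [128, 278, 20, 20, 312] z15 [544. 253.] z88 [494. 281.] z79 [500. 277.]
blue side (np.float64(172.8), np.float64(322.0)) [163, 312, 20, 21, 241] z15 [450. 265.] z88 [412. 291.] z79 [416. 288.]
grey [ 75.  100.9 106.  124.  128.  128. ]
[(array([266.96842105, 226.77894737]), np.int32(95), array([467.8, -60.7,  22. ]))]
```

View pics/crop.png

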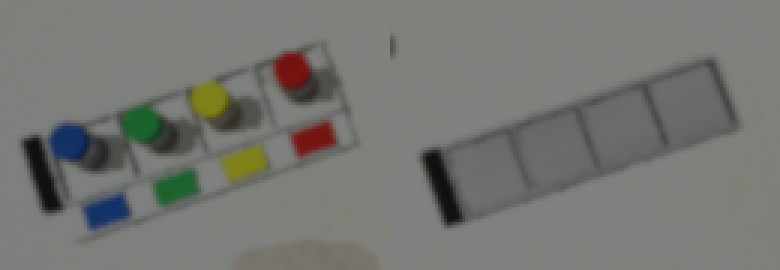

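The crop confirms the order blue, green, yellow, red from the black end. The steel rack runs from its block at px (267,227) to a far edge through (358,184) and (367,208). Tag spacing measures 179 mm against 180 expected, and the two views agree to about 3 mm. I'll fit the steel rack next.

Run:
```python
from h import *
for n,(x0,y0,x1,y1) in(("top",(250,170,380,250)),("side",(255,130,330,220))):
    s=env.snapshot(n); im=s["frame"]; g=cv2.cvtColor(im,cv2.COLOR_RGB2GRAY)[y0:y1,x0:x1]
    bg=np.median(g[:, :8]); m=cv2.morphologyEx((g<bg-9).astype(np.uint8),cv2.MORPH_CLOSE,np.ones((3,3)))
    c=max(cv2.findContours(m,cv2.RETR_EXTERNAL,cv2.CHAIN_APPROX_NONE)[0],key=cv2.contourArea)[:,0]+[x0,y0]
    P=np.array([ray(s,p,16)[:2] for p in c],np.float32); r=cv2.minAreaRect(P); b=cv2.boxPoints(r)
    bm=g<30; bc=np.argwhere(bm).mean(0)[::-1]+[x0,y0]; B=ray(s,bc,20)[:2]
    print(n,"rect",r,"\n",b.round(),"block",bc.round(1),B.round(1))
    d=np.array(r[0])-B; print("ydir angle",np.degrees(np.arctan2(-d[1],-d[0])).round(1))
```

```text
top rect ((504.53411865234375, -175.86868286132812), (70.5632553100586, 264.63812255859375), 17.683229446411133) 
 [[ 431.  -61.]
 [ 511. -313.]
 [ 578. -291.]
 [ 498.  -39.]] block [267.  226.9] [467.8 -60.9]
ydir angle 107.7
side rect ((498.832275390625, -169.80819702148438), (72.08259582519531, 281.08135986328125), 17.431344985961914) 
 [[ 422.  -47.]
 [ 507. -315.]
 [ 575. -293.]
 [ 491.  -25.]] block [279.5 205.4] [461.  -53.3]
ydir angle 108.0
```

Steel rack: the footprint is 265 x 71 mm (260 x 64 expected plus side faces). The origin is about (507,-184), yaw 17.6°, and the block gives the same answer. Both cameras put the caps at (554,104), (532,168), (514,221) and (500,277). I'll move red first and check it.

```bash
cat >> h.py <<'E'
CAP=dict(red=(554,104),yellow=(532,168),green=(514,221),blue=(500,277))
SY=dict(red=90,yellow=30,green=-30,blue=-90); A=np.radians(17.6)
def dest(c): return np.array([507,-184])+SY[c]*np.array([-np.sin(A),np.cos(A)])
def down(a,k):  # tool y along a (+half turn k)
    h=(a+np.pi/2)/2+k*np.pi/2; return np.pi*np.array([np.cos(h),np.sin(h),0])
ZG,ZH=33,150
def carry(c,k):
    x,y=CAP[c]; X,Y=dest(c); a=np.radians(18.3)
    env.grip(70); env.move_to([x,y,ZH],down(a,k))
    env.move_straight([x,y,ZG],feed=120); env.grip(20,15)
    w=env.observe()["width"]; print(c,"width",w)
    if not 26<w<33: env.grip(70); env.move_straight([x,y,ZH]); return False
    env.move_straight([x,y,ZH],feed=120)
    env.move_straight([X,Y,ZH],down(A,k),feed=200); w=env.observe()["width"]; print("carried",w)
    hit=env.move_straight([X,Y,ZG+1],feed=80,threshold=8); o=env.observe(); print("hit",hit,o["tcp_pos"][2],o["wrist_force"])
    env.grip(70); env.move_straight([X,Y,ZH],feed=200); print("t",env.observe()["time"]); return True
E
python3 - <<'E'
from h import *
best=[]
for k in(0,1):
    q=[env.inverse_kinematics([*p,z],down(A,k)) for p in(CAP["red"],CAP["blue"],dest("blue")) for z in (ZH,ZG)]
    print(k,[None if j is None else np.round(j,2).tolist() for j in q])
    if all(j is not None for j in q): best.append((max(abs(j[5]) for j in q),k))
k=min(best)[1]; print("k",k); print(carry("red",k))
for n in("top","side"): cv2.imwrite(f"pics/{n}1.png",env.snapshot(n)["frame"][:,:,::-1])
E
```

```text
0 [[-0.02, 0.25, 1.71, -0.0, 1.18, -0.33], [-0.02, 0.43, 1.76, -0.0, 0.95, -0.33], [0.3, 0.27, 1.69, -0.0, 1.18, -0.01], [0.3, 0.44, 1.74, -0.0, 0.96, -0.01], [-0.67, 0.32, 1.62, -0.0, 1.2, -0.97], [-0.67, 0.49, 1.67, -0.0, 0.98, -0.97]]
1 [[-0.02, 0.25, 1.71, 0.0, 1.18, 2.81], [-0.02, 0.43, 1.76, 0.0, 0.95, 2.81], None, None, [-0.67, 0.32, 1.62, 0.0, 1.2, 2.17], [-0.67, 0.49, 1.67, 0.0, 0.98, 2.17]]
k 0
red width 29.485925767624856
carried 29.334554031751015
hit False 34.500704438325705 [ 0.14946273 -0.21580461  0.08816086]
t 10.725
True
```

View pics/side1.png

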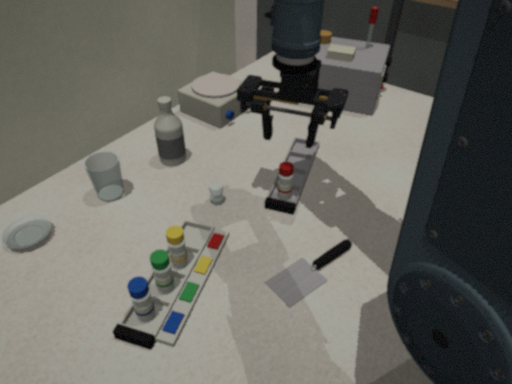

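Red stands upright in the compartment next to the black block, with its cap at px (286,169). The other three bottles haven't moved. Continuing with the rest.

Run:
```python
from h import *
for c in("yellow","green","blue"):
    if not carry(c,0): break
env.move_to([400,150,300],down(A,0))
t=env.snapshot("top");s=env.snapshot("side")
for c in HUE:
    for n,v in(("top",t),("side",s)):
        print(c,n,[(np.round(uv,1).tolist(),ray(v,uv,88 if n=="top" else 79)[:2].round().tolist()) for uv,st in blobs(v,c,(250,120,400,250),60)],dest(c).round())
cv2.imwrite("pics/f.png",np.hstack([cv2.resize(v["frame"][a:a+120,b:b+130,::-1],None,fx=3,fy=3) for v,a,b in((t,150,250),(s,110,230))]))
```

```text
yellow width 29.518940241778513
carried 29.45289396423904
hit False 34.55001786016708 [ 0.35745951  0.49161169 -0.34886948]
t 19.875
green width 29.78851477856275
carried 29.48637093577967
hit False 34.580855828638065 [-0.08571669  0.54042326 -1.42597075]
t 29.8167
blue width 29.841705515841433
carried 29.409800246195736
hit False 34.615290480188314 [-0.16041983 -0.78194365 -1.00820363]
t 40.7083
red top [([283.7, 218.4], [480.0, -97.0])] [480. -98.]
red side [([286.2, 168.4], [478.0, -99.0])] [480. -98.]
yellow top [([308.0, 210.4], [497.0, -154.0])] [ 498. -155.]
yellow side [([293.6, 152.2], [496.0, -156.0])] [ 498. -155.]
green top [([332.0, 202.3], [516.0, -211.0])] [ 516. -213.]
green side [([300.4, 137.1], [515.0, -214.0])] [ 516. -213.]
blue top [([355.6, 194.3], [534.0, -267.0])] [ 534. -270.]
blue side [] [ 534. -270.]
```

View pics/f.png

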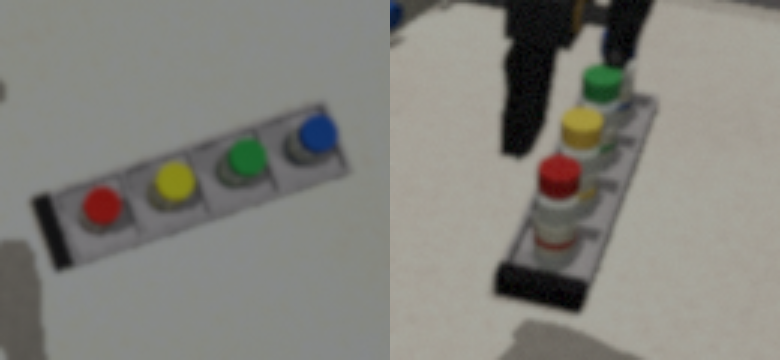

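All four bottles stand upright in their own compartments: red (284,218) nearest the black end, then yellow (308,210), green (332,202) and blue (356,194) farthest. Each cap is within about 3 mm of its target, and the gripper is clear.

```bash
python3 -c "
from station import env
print(env.sign_off())"
```

```text
the job is handed in; nothing more can be done
None
```

The job is handed in: all four bottles stand upright in the steel rack in reverse order, from its black end red, yellow, green, blue, and the bottle moves finished at about 41 s of the 109 s allowed.

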